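Uncap the oil sprayer and park its cap

TASK

I am about to oil a pan: lift the green cap off the oil spray bottle that wears it and set it down, open side down as it comes off, in the green cup of the wooden cap holder, resting flat on the cup's floor. Lower it in, do not drop it. Leave the bottle standing upright where it is, and do not disturb the yellow sprayer or the other things.

Things in the scene. Friction and masses are not known exactly. Their poses are not given: they have to be found in the camera images.
- cap_green: Ribbed green plastic over-cap, open side down: 45 mm outer, 38 mm inner diameter, 50 mm tall, flat top, about 25 g. It sits loosely on the bottle with the green band, rim on its shoulder (no thread or snap; clear after rising 36 mm). Origin: centre of its open lower rim; z up through its closed top.
- bottle_green: Slim aluminium oil spray bottle with a green band: 51 mm diameter, shoulder 85 mm high; a black collar (32 mm diameter, 14 mm high) and a white spray button (23 mm diameter, up to 121 mm high) are hidden under the cap. Loose, about 0.35 kg. Origin: centre of its underside; z up.
- cup_green (a point): Centre of the inner floor of the green round cup of the cap holder. The cup is 54 mm inside, 61 mm outside and 12 mm deep; its floor is 16 mm and its rim 28 mm above the worktop. The axes are those of the holder; this cup lies 40 mm along the holder's +y from the holder's centre.
- holder: Fixed light-wood cap holder: a board 80 x 160 mm with its top 12 mm above the worktop, carrying a green and a yellow low round cup side by side (centres 80 mm apart), rims 28 mm above the worktop. It may be turned any way round. Origin: centre of its underside; y along its length towards the green cup; z up.
- cup_yellow (a point): Centre of the inner floor of the yellow round cup of the cap holder. The cup is 54 mm inside, 61 mm outside and 12 mm deep; its floor is 16 mm and its rim 28 mm above the worktop. The axes are those of the holder; this cup lies 40 mm along the holder's -y from the holder's centre. It stays empty.
- bottle_yellow: Slim aluminium oil spray bottle with a yellow band: 51 mm diameter, shoulder 85 mm high; a black collar (32 mm diameter, 14 mm high) and a white spray button (23 mm diameter, up to 121 mm high) are hidden under the cap. Loose, about 0.35 kg. Origin: centre of its underside; z up. It stays where it is.
- cap_yellow: Ribbed yellow plastic over-cap, open side down: 45 mm outer, 38 mm inner diameter, 50 mm tall, flat top, about 25 g. It sits loosely on the bottle with the yellow band, rim on its shoulder (no thread or snap; clear after rising 36 mm). Origin: centre of its open lower rim; z up through its closed top. It stays on.
- salt_mill: Salt shaker with grey top, 44 mm diameter, 90 mm high, loose bystander. Origin: centre of its underside.
- tub_a: White yoghurt tub with a foil lid, 72 mm diameter, 71 mm high, loose bystander. Origin: centre of its underside.
Not all that is in view belongs to the job. Several things have the shape of the cap_green; the one meant has the colours described above.

How it is judged:
By the outcome, as a careful person would: the job done as asked, in the order asked, and still so for the second after the job is handed in, with the robot touching nothing.
It also fails if it takes over 43 s, if anything falls off the work surface, if the arm or the gripper's body presses on something with over 40 N, if the wrist force passes 120 N, or if a joint passes its speed limit or range.

ROBOT

A 7-joint arm with a two-finger parallel gripper is mounted at the origin on a cart in front of the work surface, level with it; the furniture and walls round the work are solid. World frame = base frame: x ahead of the robot, y to its left, z up, the work surface at z = 0. Lengths are in m, angles in rad, forces in N, time in s.
With the tool pointing down it reaches from about 0.35 to 0.9 m from the base axis. Payload 19.9 kg.
Tool frame: the origin (TCP) lies between the finger pads; the fingertips stand 17 mm ahead of it and the grasp point (between the pads) lies 2 mm behind it; z points along the fingers, y is the line along which they close (so a half turn about z gives the same grasp; the last joint's range is limited). The gripper opens to 85 mm and grips with 20 to 120 N. Pads are 22 mm wide; open, the fingers measure 114 mm over their backs; the gripper's body (76 mm by 85 mm) begins 54 mm behind the grasp point. The pads swing forward as they close: fully open they stand 13 mm farther back than shut.
Start: joints at [-1.353, 0.417, -0.01, 1.614, 0.005, 1.111, -0.053], TCP at [0.161, 0.604, 0.248] pointing down, gripper open.
Joint ranges: [-2.81, 2.81], [-0.39, 2.02], [-1.27, 1.25], [0.06, 2.57], [-1.19, 4.33], [0.19, 2], [-2.82, 2.82]. Speed limits (rad/s): [1.89, 1.89, 2.39, 2.39, 3.01, 3.01, 3.01].

INTERFACE

Orientations are given as a unit quaternion [w, x, y, z].
In Python, from cell import manip gives the robot as it stands.
- The arm moves only by the tool apply_moves, never from a script. Its argument "steps" is a list of rows, each a list of 3 entries, a list of its own where there are three numbers: the shift along the tool's x, y, z in mm, then the turn about the tool's z in rad, then the opening, from -1 (shut) to 1 (fully open). A call has exactly 10 rows; each row shifts and turns the commanded pose from where the row before left it, along the tool's axes as they then stand; what a row does not reach is not made up. A row lasts 1/10 s, in which the tool goes at most 50 mm and 8.59 degrees, less where a joint would pass 70% of its speed; a pose out of reach is approached as far as the arm can. A call with a gripper value outside its range is refused whole. The fingers move at their own pace and stop on an object; "newtons" is the grip in N (left out, the last holds). Time passes only in rows, so rows that do not move let the fingers close, or fill a call up. It gives the time, the measured TCP pose, the force, the opening and the grip force at its end, in the units of the state.
- manip.get_state(): the state, without advancing time (a new reading comes with each control period).
- manip.camera(name): name is "scene" or "top" or "wrist"; returns the picture (400x640x3 uint8, blue, green, red); there is no depth.
- manip.camera_info(name): a dict with "vfov" (degrees; the focal length in pixels is half the picture's height over the tangent of half this angle, whatever the lens; pixels are square), "cx", "cy" (the principal point, pixels), "cam_to_world" (4x4, takes a point from camera to world coordinates); the wrist camera has in their place "tool_from_camera" (4x4, takes a point from camera to tool coordinates, whose origin is the TCP and whose axes are the flange's). Camera axes: x right, y down, z forward; pixel columns grow to the right and rows downward; lengths in m; the calibration is good to about 2 mm. The wrist camera is an equidistant fisheye: a pixel r from the principal point sees the ray r / f radians off the axis. A picture is of the moment at which its call begins: read the wrist's pose just before it. camera_info takes no time and is no camera call.
- manip.finish_job(): hands the job in; it is judged then, once.
Trained networks look in the newest picture that a camera, given by its name, has taken for a name from the list of things; names that differ only in an ending like _2 or _b are one class to them, and where a whole thing is asked for, a point or a joint stands for the part that bears it (a point fixed in the world has none). Each returns a list of dicts, best first, with "p" (0 to 1); they miss things now and then, are a little off and sometimes report something else, mostly with a low value. They report only what shows in the picture. A call takes as long as a camera call. They do not tell look-alikes from the thing itself.
- manip.outline_of(camera, label): "region" (400x640 bool, what is visible of it).
- manip.pinpoint(camera, label): "location" ([x, y, z] in m, in world coordinates, good to about 4 mm: a listed point, or the origin of a listed thing).
The state is a dict: "t": time; "qpos": joint angles; "qvel": joint speeds; "joint_efforts": joint torques, N m; "tcp_pos": TCP position; "eef_rot": TCP orientation; "contact_force": force on the tool from outside, world axes, zero at the start; "torque": the same for the moment, N m; "grip_width": opening from 0.0 (shut) to 1.0 (fully open); "grip_force": force on a finger pad.
Only numpy, scipy, OpenCV 4.12 (cv2) and the standard library are available. Lean on these libraries where they do the work, as an engineer would, in place of code of your own. Each camera call takes 0.05 s, during which the arm holds its last target. There are 200 camera calls.

## Working session

There is one attempt and no reset: what is moved stays moved. The work goes in short steps, Python scripts to look and compute and a tool call to move; the robot and the scene stay as the last step left them, time stands still between calls to the robot, and variables do not carry over. Pictures are saved under pics/ and viewed, at most 10 in all, crops included, and the job is handed in when it is done.

Besides the shell and the picture viewer there is one more tool, called after "Call:" as name(argument=value, ...), one argument or row to a line, values as JSON. apply_moves: Moves the arm, as the interface text tells. Its arguments: {"type":"object","properties":{"steps":{"type":"array"},"newtons":{"type":"number"}},"required":["steps"]}

```bash
mkdir -p pics
python3 - <<'E'
from cell import manip
import cv2,numpy as np
s=manip.get_state(); print({k:np.round(v,3).tolist() for k,v in s.items()})
for c in ["top","scene"]:
    im=manip.camera(c); cv2.imwrite(f"pics/{c}0.png",im)
    i=manip.camera_info(c); print(c,i["vfov"],i["cx"],i["cy"],np.round(i["cam_to_world"],3).tolist())
    for l in ["cap_green","cup_green","cup_yellow","bottle_green","cap_yellow","salt_mill","tub_a","holder"]:
        print(l,[(round(float(d["p"]),2),np.round(d["location"],3).tolist()) for d in manip.pinpoint(c,l)])
E
```

```text
{'t': 0.0, 'qpos': [-1.352, 0.418, -0.01, 1.614, 0.005, 1.111, -0.053], 'qvel': [-0.001, -0.001, -0.001, -0.001, 0.0, -0.001, 0.001], 'joint_efforts': [0.0, -86.446, 0.679, -43.489, 0.019, 0.007, -0.0], 'tcp_pos': [0.16, 0.604, 0.248], 'eef_rot': [-0.0, 0.13, 0.992, -0.001], 'contact_force': [-0.37, 0.683, 0.093], 'torque': [-0.032, 0.051, -0.008], 'grip_force': 0.0, 'grip_width': 0.998}
top 47.852087200157634 316.6893641872265 198.21295502864348 [[0.011, -0.993, 0.115, 0.334], [-1.0, -0.009, 0.025, 0.138], [-0.024, -0.115, -0.993, 1.085], [0.0, 0.0, 0.0, 1.0]]
cap_green [(0.89, [0.396, 0.44, 0.002]), (0.84, [0.482, 0.136, 0.088]), (0.78, [0.489, 0.442, 0.004]), (0.54, [0.323, 0.289, 0.002])]
cup_green [(0.72, [0.511, 0.335, 0.015])]
cup_yellow [(0.7, [0.442, 0.29, 0.015])]
bottle_green [(0.61, [0.486, 0.138, -0.002])]
cap_yellow [(0.92, [0.462, -0.011, 0.087])]
salt_mill [(0.61, [0.579, -0.11, -0.001]), (0.18, [0.615, 0.056, -0.002])]
tub_a [(0.55, [0.614, 0.054, 0.002])]
holder [(0.67, [0.478, 0.307, -0.0])]
scene 47.583951958100144 316.2888832533651 191.31688045460479 [[0.824, -0.405, 0.395, -0.034], [-0.566, -0.566, 0.6, -0.611], [-0.019, -0.718, -0.696, 0.965], [0.0, 0.0, 0.0, 1.0]]
cap_green [(0.8, [0.482, 0.136, 0.083]), (0.7, [0.481, 0.441, -0.002]), (0.69, [0.322, 0.294, -0.002]), (0.48, [0.397, 0.439, 0.0])]
cup_green [(0.68, [0.51, 0.33, 0.018]), (0.47, [0.482, 0.135, 0.086])]
cup_yellow [(0.93, [0.442, 0.291, 0.015])]
bottle_green [(0.61, [0.484, 0.138, 0.001])]
cap_yellow [(0.57, [0.459, -0.016, 0.084])]
salt_mill []
tub_a [(0.97, [0.616, 0.057, 0.002])]
holder [(0.81, [0.478, 0.309, -0.003])]
```

View pics/top0.png

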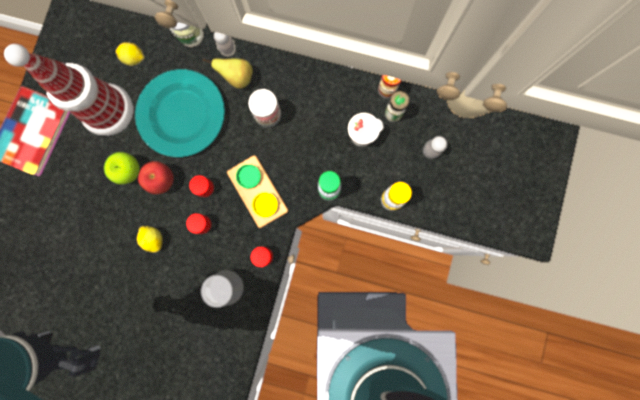

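View pics/scene0.png

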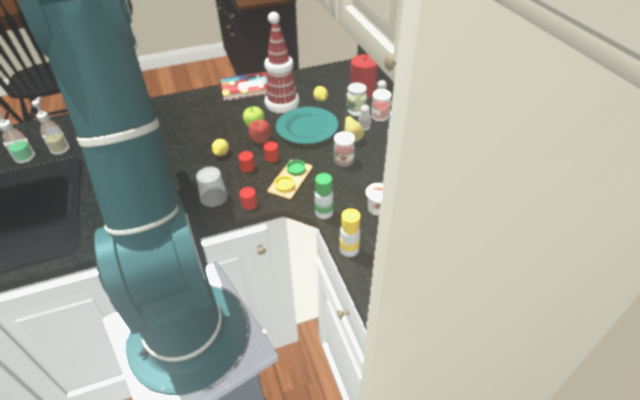

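Top view: the green cap on the green-banded bottle is at (329,182). The yellow sprayer is at (397,195), and the holder has its green cup at (249,176) and yellow cup at (266,205). Cap-shaped candidates are red at (200,185), (197,223) and (261,257), yellow at (400,192) and green at (329,180). Only the last is green and sits on a green-banded bottle. Next I'll confirm it in an enlarged crop and check the overhanging cabinet.

Run:
```python
import cv2,numpy as np
a=cv2.imread("pics/top0.png")[0:270,200:600]; a=cv2.resize(a,None,fx=2,fy=2,interpolation=cv2.INTER_CUBIC)
b=cv2.imread("pics/scene0.png")[140:270,260:440]; b=cv2.resize(b,None,fx=3,fy=3,interpolation=cv2.INTER_CUBIC)
cv2.imwrite("pics/c1.png",a); cv2.imwrite("pics/c2.png",b)
```

```text
(no output)
```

View pics/c1.png

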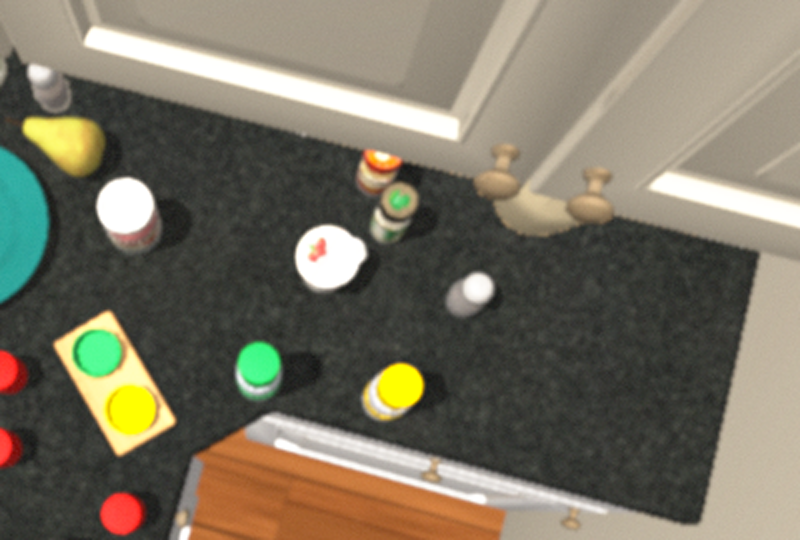

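View pics/c2.png

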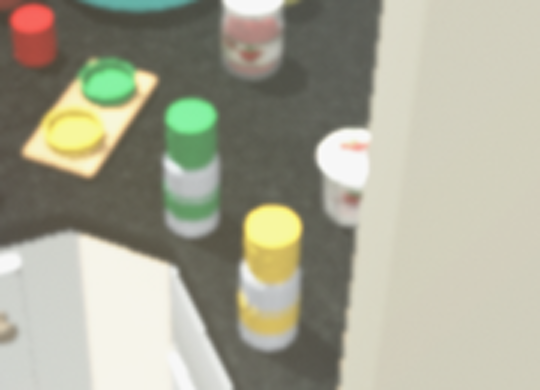

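The crops confirm it: the green cap sits on the green-banded bottle (crop 2 at (190,130), scene px ~(323,183)), and the other caps are red or yellow. Next come the fine geometry, the holder's axis and the cabinet's underside.

```bash
cat > h.py <<'E'
import numpy as np,cv2
from cell import manip
def ray(c,u,v):
    i=manip.camera_info(c);f=200/np.tan(np.radians(i["vfov"]/2));T=np.array(i["cam_to_world"])
    d=T[:3,:3]@[(u-i["cx"])/f,(v-i["cy"])/f,1];return T[:3,3],d
def proj(c,P):
    i=manip.camera_info(c);f=200/np.tan(np.radians(i["vfov"]/2));T=np.linalg.inv(np.array(i["cam_to_world"]))
    p=T[:3,:3]@P+T[:3,3];return f*p[:2]/p[2]+[i["cx"],i["cy"]]
def at_z(c,u,v,z):
    o,d=ray(c,u,v);return o+d*(z-o[2])/d[2]
E
python3 - <<'E'
from h import *
# cabinet edge: intersection of planes
def pl(c,a,b):
    o,d1=ray(c,*a);_,d2=ray(c,*b);n=np.cross(d1,d2);n/=np.linalg.norm(n);return n,n@o
n1,k1=pl("top",(400,80),(520,110));n2,k2=pl("scene",(337,0),(400,80))
for y in(-.1,.1,.3):
    print("cab",y,np.linalg.solve(np.array([n1[[0,2]],n2[[0,2]]]),[k1-n1[1]*y,k2-n2[1]*y]))
# colour centroids
for c in("top","scene"):
    im=cv2.imread(f"pics/{c}0.png");h=cv2.cvtColor(im,cv2.COLOR_BGR2HSV)
    m=cv2.inRange(h,(50,130,60),(85,255,255));n,_,st,ce=cv2.connectedComponentsWithStats(m)
    for s,q in zip(st[1:],ce[1:]):
        if s[4]>60: print(c,"green",s,q.round(1),at_z(c,*q,.135).round(4),at_z(c,*q,.016).round(4),at_z(c,*q,.110).round(4))
    for P in([.482,.136,.135],[.511,.333,.028],[.442,.29,.028]): print(proj(c,np.array(P)).round(1))
E
```

```text
cab -0.1 [0.52870035 0.4922868 ]
cab 0.1 [0.56022379 0.53923047]
cab 0.3 [0.59174723 0.58617415]
top green [237 165  23  23 423] [248.1 176. ] [0.4909 0.3094 0.135 ] [0.5105 0.3308 0.016 ] [0.495  0.3139 0.11  ]
top green [319 170  22  23 376] [329.3 181. ] [0.4813 0.1354 0.135 ] [0.4997 0.1351 0.016 ] [0.4851 0.1354 0.11  ]
[329.1 180.7]
[246.3 174.9]
[263.6 203.9]
[323.1 177.9]
[295.1 165.1]
[283.6 181.3]
```

Cap at (0.482, 0.136) and cup at about (0.510, 0.331): both views agree, and the heights and 80 mm cup spacing check out. The cabinet underside is about 0.5 m up at x≈0.56, so I'll stay low. Approaching above the cap now.

Call:
apply_moves(
  steps=[
    [[-10,-9,0],0,1],
    [[-20,-17,0],0,1],
    [[-22,-19,0],0,1],
    [[-22,-19,0],0,1],
    [[-22,-19,0],0,1],
    [[-22,-19,0],0,1],
    [[-22,-19,0],0,1],
    [[-22,-19,0],0,1],
    [[-22,-19,0],0,1],
    [[-22,-19,0],0,1],
  ],
  newtons=25,
)

```text
t: 1.9
tcp_pos: [0.3147, 0.3771, 0.2484]
eef_rot: [0.0, 0.13, 0.992, 0.0]
contact_force: [1.0, -0.7, 0.5]
grip_width: 1.002
grip_force: 0.0
```

Call:
apply_moves(
  steps=[
    [[-22,-19,4],0,1],
    [[-22,-19,4],0,1],
    [[-22,-19,4],0,1],
    [[-22,-19,4],0,1],
    [[-22,-19,4],0,1],
    [[-22,-19,4],0,1],
    [[-22,-19,4],0,1],
    [[-22,-19,4],0,1],
    [[-22,-19,4],0,1],
    [[-22,-19,4],0,1],
  ],
)

```text
t: 2.9
tcp_pos: [0.478, 0.137, 0.2083]
eef_rot: [0.0, 0.13, 0.992, 0.0]
contact_force: [-0.2, 0.2, 1.3]
grip_width: 1.001
grip_force: 0.0
```

```bash
cat >> h.py <<'E'
from scipy.spatial.transform import Rotation as R
def wrist():
    s=manip.get_state();im=manip.camera("wrist");i=manip.camera_info("wrist")
    q=s["eef_rot"];T=np.eye(4);T[:3,:3]=R.from_quat([q[1],q[2],q[3],q[0]]).as_matrix();T[:3,3]=s["tcp_pos"]
    return im,T@np.array(i["tool_from_camera"]),i,s
def wz(W,i,u,v,z):
    f=200/np.tan(np.radians(i["vfov"]/2));x=np.array([u-i["cx"],v-i["cy"]]);r=np.hypot(*x);th=r/f
    d=W[:3,:3]@np.array([*(x/r*np.sin(th)),np.cos(th)]);o=W[:3,3];return o+d*(z-o[2])/d[2]
def circ(W,i,m,z):
    """fit circle to region outline projected onto plane z"""
    c=max(cv2.findContours(m,0,1)[0],key=cv2.contourArea)[:,0]
    P=np.array([wz(W,i,*p,z)[:2] for p in c])
    A=np.c_[2*P,np.ones(len(P))];s=np.linalg.lstsq(A,(P**2).sum(1),rcond=None)[0]
    return s[:2].round(4),round(float(np.sqrt(s[2]+s[:2]@s[:2])),4)
E
python3 - <<'E'
from h import *
im,W,i,s=wrist();cv2.imwrite("pics/w1.png",im);print(s["t"],i["vfov"],W.round(3).tolist())
for l in("cap_green","cup_green"): print(l,[(round(float(d["p"]),2),np.round(d["location"],3).tolist()) for d in manip.pinpoint("wrist",l)])
for l in ("cap_green",):
    print([(round(float(d["p"]),2),circ(W,i,d["region"].astype(np.uint8),.135)) for d in manip.outline_of("wrist",l)])
E
```

```text
2.9 65.70646984690485 [[0.256, 0.922, 0.292, 0.404], [0.967, -0.244, -0.077, 0.157], [0.0, 0.302, -0.953, 0.333], [0.0, 0.0, 0.0, 1.0]]
cap_green [(0.97, [0.393, 0.445, 0.003]), (0.9, [0.321, 0.294, -0.0]), (0.82, [0.486, 0.135, 0.085]), (0.74, [0.489, 0.437, 0.001])]
cup_green [(0.65, [0.511, 0.337, 0.013])]
[(0.96, (array([0.3541, 0.2442]), 0.0152)), (0.91, (array([0.4769, 0.1382]), 0.0242)), (0.91, (array([0.3983, 0.3436]), 0.0225)), (0.55, (array([0.4569, 0.3418]), 0.0233))]
```

View pics/w1.png

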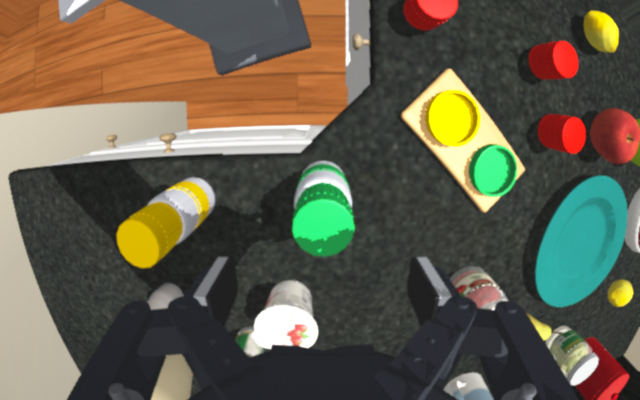

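Wrist view: the green cap's top is at (324,227), roughly between the fingers, and the green cup at (493,170) is empty. I'll fit circles to the cap top and the cup rims.

Run:
```python
from h import *
im=cv2.imread("pics/w1.png");s=manip.get_state();i=manip.camera_info("wrist");q=s["eef_rot"]
T=np.eye(4);T[:3,:3]=R.from_quat([q[1],q[2],q[3],q[0]]).as_matrix();T[:3,3]=s["tcp_pos"];W=T@np.array(i["tool_from_camera"])
h=cv2.cvtColor(im,cv2.COLOR_BGR2HSV)
def comp(m,u,v):
    n,l=cv2.connectedComponents(m);return (l==l[v,u]).astype(np.uint8)
print(h[227,324],h[246,324],h[190,324],h[170,493])
top=comp(cv2.inRange(h,(50,100,185),(85,255,255)),324,227);print("cap top",top.sum(),circ(W,i,top,.135))
g=comp(cv2.inRange(h,(50,100,60),(85,255,255)),493,170);print("cup g",g.sum(),circ(W,i,g,.028),circ(W,i,g,.024))
y=comp(cv2.inRange(h,(20,100,90),(35,255,255)),453,118);print("cup y",y.sum(),circ(W,i,y,.028),circ(W,i,y,.024))
```

```text
[ 73 204 250] [ 70 198 148] [ 71 201 151] [ 73 187 252]
cap top 1946 (array([0.476 , 0.1391]), 0.0179)
cup g 1989 (array([0.5093, 0.3293]), 0.0313) (array([0.5107, 0.3315]), 0.0317)
cup y 2632 (array([0.4416, 0.2888]), 0.0316) (array([0.4422, 0.2905]), 0.032)
```

Run:
```python
from h import *
from scipy.optimize import least_squares
im=cv2.imread("pics/w1.png");s=manip.get_state();i=manip.camera_info("wrist");q=s["eef_rot"]
T=np.eye(4);T[:3,:3]=R.from_quat([q[1],q[2],q[3],q[0]]).as_matrix();T[:3,3]=s["tcp_pos"];W=T@np.array(i["tool_from_camera"])
h=cv2.cvtColor(im,cv2.COLOR_BGR2HSV);m=cv2.inRange(h,(50,100,60),(85,255,255));n,l=cv2.connectedComponents(m);m=(l==l[227,324]).astype(np.uint8)
c=max(cv2.findContours(m,0,1)[0],key=cv2.contourArea)[:,0];c=c[c[:,1]>226];print(c.min(0),c.max(0))
P=np.array([wz(W,i,*p,.135)[:2] for p in c])
for r in(.0225,.023):
    f=least_squares(lambda x:np.hypot(*(P-x).T)-r,[.482,.136]);print(f.x.round(4),np.abs(f.fun).max())
c0=np.array([*f.x,0]); 
for n,t in (("cap",[.4805,.1362,.121]),):
    print(n,(T[:3,:3].T@(np.array(t)-T[:3,3])*1000).round(1), "to cup",(T[:3,:3].T@(np.array([.5105,.3308,0])-[.4805,.1362,0])*1000).round(1))
```

```text
[291 227] [355 256]
[0.4803 0.1382] 0.0007898675148967464
[0.4797 0.1384] 0.0011391856111812558
cap [-3.4 -1.  87.2] to cup [ 21.3 195.7  -0. ]
```

Cap axis is (0.480, 0.137), agreeing between cameras to 2 mm. The TCP needs about −2.5 mm in x and a descent of 87 mm. That leaves the fingertips about 19 mm above the cap rim, which will clear the cup rim later.

Call:
apply_moves(
  steps=[
    [[-2,0,8],0,1],
    [[-1,0,12],0,1],
    [[0,0,12],0,1],
    [[0,0,12],0,1],
    [[0,0,12],0,1],
    [[0,0,12],0,1],
    [[0,0,9],0,1],
    [[0,0,6],0,1],
    [[0,0,4],0,1],
    [[0,0,0],0,1],
  ],
)

```text
t: 4.1
tcp_pos: [0.4805, 0.1381, 0.121]
eef_rot: [-0.0, 0.13, 0.992, -0.0]
contact_force: [0.5, 0.2, -0.3]
grip_width: 1.0
grip_force: 0.0
```

Call:
apply_moves(
  steps=[
    [[0,0,0],0,0.6],
    [[0,0,0],0,0.4],
    [[0,0,0],0,0.2],
    [[0,0,0],0,0.1],
    [[0,0,0],0,0.0],
    [[0,0,0],0,-0.1],
    [[0,0,0],0,-0.2],
    [[0,0,0],0,-0.4],
    [[0,0,0],0,-0.6],
    [[0,0,0],0,-0.6],
  ],
  newtons=25,
)

```text
t: 5.1
tcp_pos: [0.4808, 0.1382, 0.1217]
eef_rot: [0.0, 0.129, 0.992, 0.0]
contact_force: [-1.3, -0.8, 6.0]
grip_width: 0.512
grip_force: 24.8
```

Gripped: 43.5 mm opening at 25 N. Lifting straight up.

Call:
apply_moves(
  steps=[
    [[0,0,0],0,-0.6],
    [[0,0,-3],0,-0.6],
    [[0,0,-5],0,-0.6],
    [[0,0,-8],0,-0.6],
    [[0,0,-10],0,-0.6],
    [[0,0,-10],0,-0.6],
    [[0,0,-10],0,-0.6],
    [[0,0,-8],0,-0.6],
    [[0,0,-4],0,-0.6],
    [[0,0,-2],0,-0.6],
  ],
)

```text
t: 6.1
tcp_pos: [0.4807, 0.1382, 0.1817]
eef_rot: [0.0, 0.13, 0.992, 0.0]
contact_force: [0.6, 0.6, -0.9]
grip_width: 0.508
grip_force: 25.5
```

Run:
```python
from h import *
im,W,i,s=wrist();cv2.imwrite("pics/w2.png",im)
sc=manip.camera("scene")[120:270,250:430]; sc=cv2.resize(sc,None,fx=2.6,fy=2.6,interpolation=cv2.INTER_CUBIC)
cv2.imwrite("pics/w2b.png",np.vstack([cv2.resize(im[100:400],(468,219)),sc]))
print(s["tcp_pos"],s["contact_force"],s["grip_force"],s["grip_width"])
for c in("scene",):
  for l in("cap_green","bottle_green"): print(l,[(round(float(d["p"]),2),np.round(d["location"],3).tolist()) for d in manip.pinpoint(c,l)])
```

```text
[0.48066178 0.13820495 0.1817332 ] [ 0.64335736  0.58916242 -0.93521504] 25.529296696186066 0.5076104520191261
cap_green [(0.78, [0.322, 0.298, 0.002]), (0.67, [0.396, 0.436, -0.001]), (0.57, [0.486, 0.137, 0.148]), (0.52, [0.488, 0.443, -0.002])]
bottle_green [(0.62, [0.486, 0.137, 0.004])]
```

View pics/w2b.png

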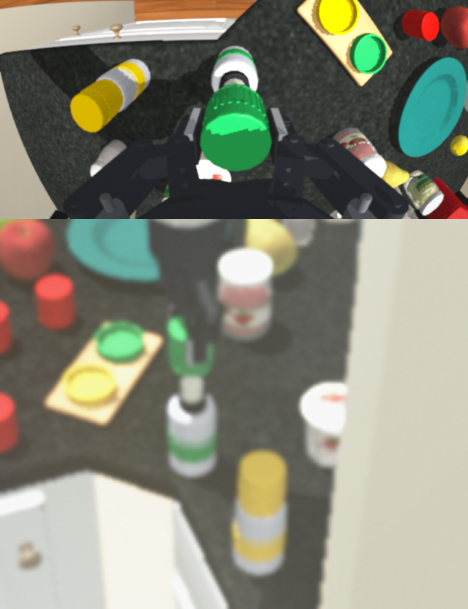

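The wrist (upper) and scene (lower) views show the cap held and clear of the white button, and the bottle upright in place. Carrying it over the green cup.

Call:
apply_moves(
  steps=[
    [[1,8,0],0,-0.6],
    [[2,16,0],0,-0.6],
    [[3,25,0],0,-0.6],
    [[3,28,0],0,-0.6],
    [[3,28,0],0,-0.6],
    [[3,28,0],0,-0.6],
    [[3,25,0],0,-0.6],
    [[2,20,0],0,-0.6],
    [[1,11,0],0,-0.6],
    [[1,5,0],0,-0.6],
  ],
)

```text
t: 7.3
tcp_pos: [0.5088, 0.3328, 0.1808]
eef_rot: [-0.0, 0.129, 0.992, -0.0]
contact_force: [-0.2, -1.1, -0.1]
grip_width: 0.514
grip_force: 25.5
```

Call:
apply_moves(
  steps=[
    [[0,0,5],0,-0.6],
    [[0,0,10],0,-0.6],
    [[0,0,15],0,-0.6],
    [[0,0,15],0,-0.6],
    [[0,0,15],0,-0.6],
    [[0,0,15],0,-0.6],
    [[0,0,10],0,-0.6],
    [[0,0,5],0,-0.6],
    [[0,0,0],0,-0.6],
    [[0,0,0],0,-0.6],
  ],
)

```text
t: 8.3
tcp_pos: [0.5095, 0.3314, 0.0917]
eef_rot: [0.0, 0.13, 0.992, 0.0]
contact_force: [0.4, -1.1, 1.6]
grip_width: 0.509
grip_force: 25.5
```

Run:
```python
from h import *
im,W,i,s=wrist();a=im
t=manip.camera("top");sc=manip.camera("scene")
r=lambda x:cv2.resize(x,(400,300),interpolation=cv2.INTER_CUBIC)
cv2.imwrite("pics/w3.png",np.vstack([np.hstack([r(im[140:320,200:440]),r(t[140:230,190:310])]),np.hstack([r(sc[130:220,250:370]),r(im)])]))
print(s["t"],s["tcp_pos"],s["contact_force"],s["grip_force"])
for c in("top","scene"):
  for l in("cap_green","cup_green"): print(l,[(round(float(d["p"]),2),np.round(d["location"],3).tolist()) for d in manip.pinpoint(c,l)])
h=cv2.cvtColor(im,cv2.COLOR_BGR2HSV);m=cv2.inRange(h,(50,100,60),(85,255,255))
```

```text
8.3 [0.50945094 0.3314141  0.09169355] [ 0.36565745 -1.1407604   1.60264386] 25.529299098998308
cap_green []
cup_green []
cap_green [(0.82, [0.485, 0.444, -0.002]), (0.76, [0.396, 0.44, -0.001]), (0.45, [0.516, 0.329, 0.058])]
cup_green [(0.64, [0.511, 0.33, 0.018])]
```

View pics/w3.png

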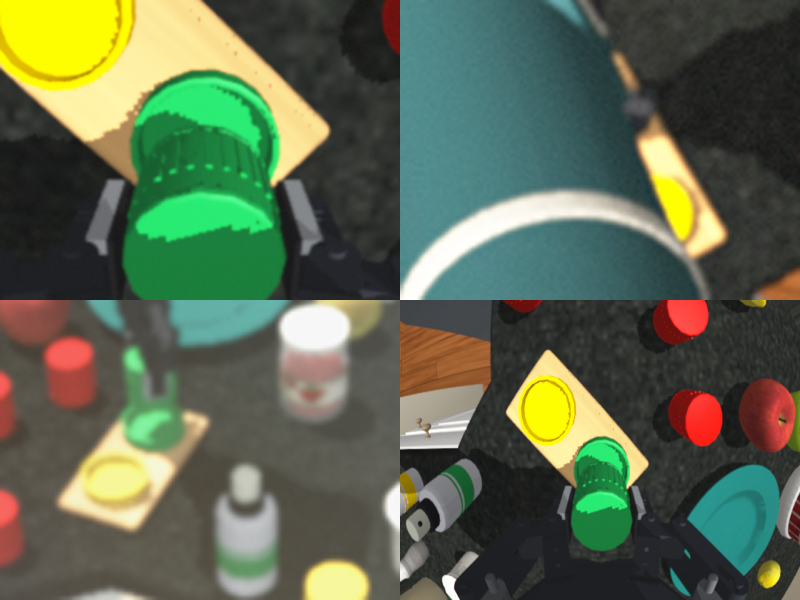

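Wrist panel: the cap (crop columns 122–286) is centred sideways over the cup (132–278), and the bottle stands upright. Now I'll measure the fore-aft offset between cap and cup in one wrist picture.

Run:
```python
from h import *
from scipy.optimize import least_squares
im,W,i,s=wrist();cv2.imwrite("pics/w4.png",im)
h=cv2.cvtColor(im,cv2.COLOR_BGR2HSV);m=cv2.inRange(h,(50,100,50),(85,255,255));n,l,st,_=cv2.connectedComponentsWithStats(m)
k=1+st[1:,4].argmax();print(st[k]);c=max(cv2.findContours((l==k).astype(np.uint8),0,1)[0],key=cv2.contourArea)[:,0]
v0,v1=c[:,1].min(),c[:,1].max()
for nm,sel,z,rs in(("cap",c[c[:,1]>v1-28],s["tcp_pos"][2]+.0133,(.0225,)),("cup",c[c[:,1]<v0+16],.028,(.0305,))):
    P=np.array([wz(W,i,*p,z)[:2] for p in sel])
    for r in rs:
        f=least_squares(lambda x:np.hypot(*(P-x).T)-r,[.51,.331]);print(nm,len(P),f.x.round(4),np.abs(f.fun).max().round(4))
```

```text
[  273   183    99   152 12252]
cap 102 [0.5094 0.3318] 0.0011
cup 69 [0.5096 0.3324] 0.0009
```

Cap and cup axes agree within 1 mm. The rim is at about 55 mm, so the floor is about 39 mm below. I'll lower most of the way, then creep.

Call:
apply_moves(
  steps=[
    [[0,0,3],0,-0.6],
    [[0,0,5],0,-0.6],
    [[0,0,6],0,-0.6],
    [[0,0,6],0,-0.6],
    [[0,0,6],0,-0.6],
    [[0,0,4],0,-0.6],
    [[0,0,3],0,-0.6],
    [[0,0,2],0,-0.6],
    [[0,0,1],0,-0.6],
    [[0,0,0],0,-0.6],
  ],
)

```text
t: 9.7
tcp_pos: [0.5092, 0.3313, 0.0553]
eef_rot: [0.0, 0.13, 0.992, -0.0]
contact_force: [-0.5, -0.5, -0.4]
grip_width: 0.509
grip_force: 25.5
```

Call:
apply_moves(
  steps=[
    [[0,0,0.5],0,-0.6],
    [[0,0,0],0,-0.6],
    [[0,0,0.5],0,-0.6],
    [[0,0,0],0,-0.6],
    [[0,0,0.5],0,-0.6],
    [[0,0,0],0,-0.6],
    [[0,0,0.5],0,-0.6],
    [[0,0,0],0,-0.6],
    [[0,0,0],0,-0.6],
    [[0,0,0],0,-0.6],
  ],
)

```text
t: 10.7
tcp_pos: [0.5092, 0.3313, 0.0533]
eef_rot: [-0.0, 0.13, 0.992, -0.0]
contact_force: [-0.6, 0.8, -0.2]
grip_width: 0.51
grip_force: 25.5
```

Call:
apply_moves(
  steps=[
    [[0,0,0.5],0,-0.6],
    [[0,0,0],0,-0.6],
    [[0,0,0.5],0,-0.6],
    [[0,0,0],0,-0.6],
    [[0,0,0],0,-0.6],
    [[0,0,0],0,-0.6],
    [[0,0,0],0,-0.6],
    [[0,0,0],0,-0.6],
    [[0,0,0],0,-0.6],
    [[0,0,0],0,-0.6],
  ],
)

```text
t: 11.7
tcp_pos: [0.5093, 0.3313, 0.0527]
eef_rot: [0.0, 0.13, 0.992, 0.0]
contact_force: [-3.3, -1.6, 7.8]
grip_width: 0.508
grip_force: 26.2
```

Contact (8 N) came exactly at the predicted height, so the cap is on the cup floor. Releasing slowly and backing off.

Call:
apply_moves(
  steps=[
    [[0,0,0],0,0.0],
    [[0,0,0],0,0.04],
    [[0,0,0],0,0.08],
    [[0,0,0],0,0.15],
    [[0,0,0],0,0.25],
    [[0,0,0],0,0.4],
    [[0,0,0],0,0.6],
    [[0,0,0],0,0.6],
    [[0,0,0],0,0.6],
    [[0,0,0],0,0.6],
  ],
)

```text
t: 12.7
tcp_pos: [0.5092, 0.3313, 0.0523]
eef_rot: [0.0, 0.129, 0.992, -0.0]
contact_force: [0.4, -0.5, -0.1]
grip_width: 0.796
grip_force: 0.0
```

Call:
apply_moves(
  steps=[
    [[0,0,-3],0,0.6],
    [[0,0,-8],0,0.6],
    [[0,0,-14],0,0.6],
    [[0,0,-18],0,0.6],
    [[0,0,-18],0,0.6],
    [[0,0,-18],0,0.6],
    [[0,0,-18],0,0.6],
    [[0,0,-14],0,0.6],
    [[0,0,-8],0,0.6],
    [[0,0,-4],0,0.6],
  ],
)

```text
t: 13.7
tcp_pos: [0.5093, 0.3314, 0.1763]
eef_rot: [0.0, 0.13, 0.992, 0.0]
contact_force: [-0.6, -0.0, 0.0]
grip_width: 0.799
grip_force: 0.0
```

Run:
```python
from h import *
from scipy.optimize import least_squares
im,W,i,s=wrist();sc=manip.camera("scene")
r=lambda x:cv2.resize(x,(400,300),interpolation=cv2.INTER_CUBIC)
cv2.imwrite("pics/w5.png",np.hstack([r(im),r(sc[120:270,240:440])]))
print(s["t"],s["tcp_pos"],s["contact_force"])
for c in("scene","wrist"):
  for l in("cap_green","bottle_green","bottle_yellow"): print(c,l,[(round(float(d["p"]),2),np.round(d["location"],3).tolist()) for d in manip.pinpoint(c,l)])
h=cv2.cvtColor(im,cv2.COLOR_BGR2HSV);m=cv2.inRange(h,(50,100,50),(85,255,255));n,l,st,_=cv2.connectedComponentsWithStats(m)
k=1+st[1:,4].argmax();c=max(cv2.findContours((l==k).astype(np.uint8),0,1)[0],key=cv2.contourArea)[:,0];v1=c[:,1].max()
P=np.array([wz(W,i,*p,.066)[:2] for p in c[c[:,1]>v1-22]])
f=least_squares(lambda x:np.hypot(*(P-x).T)-.0225,[.51,.331]);print(f.x.round(4),np.abs(f.fun).max().round(4))
```

```text
13.7 [0.50931914 0.33141105 0.17626272] [-0.64710777 -0.04683008  0.0203053 ]
scene cap_green [(0.74, [0.322, 0.296, -0.001]), (0.64, [0.398, 0.439, -0.0]), (0.54, [0.512, 0.328, 0.017]), (0.47, [0.485, 0.444, -0.002])]
scene bottle_green [(0.65, [0.486, 0.136, 0.002]), (0.18, [0.476, 0.307, -0.001])]
scene bottle_yellow [(0.73, [0.457, -0.013, -0.003])]
wrist cap_green [(0.97, [0.514, 0.329, 0.017]), (0.93, [0.392, 0.444, 0.001]), (0.86, [0.49, 0.44, 0.004]), (0.76, [0.319, 0.293, -0.002])]
wrist bottle_green [(0.58, [0.485, 0.137, -0.001])]
wrist bottle_yellow [(0.81, [0.459, -0.014, 0.0])]
[0.509  0.3314] 0.0017
```

View pics/w5.png

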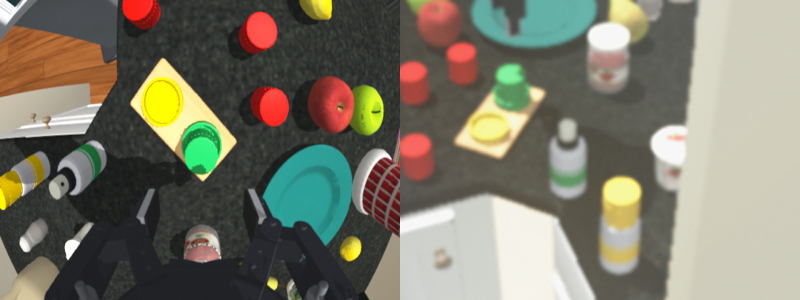

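The cap sits flat and upright in the green cup: wrist panel (200,150), rim z ≈ 17 mm, centred. The bottle still stands at its place, nothing else moved, and the gripper is clear.

```bash
python3 -c "
from cell import manip
print(manip.finish_job())"
```

```text
the job is handed in; nothing more can be done
None
```

The green cap is off its bottle and rests open side down on the floor of the green cup; the bottle stands upright where it was, nothing else was disturbed, and I handed the job in at about 14 s.

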